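Walk the flour bin up onto its silicone mat

TASK

The flour bin's lid is standing proud: press it fully home first. Then tip the bin onto its far bottom edge and walk it forward, pivoting on one far foot and then the other, until all four feet stand on the silicone mat with the bin square to the mat, upright and let go. Don't lift the bin clear of the surface (the lid is only pushed on and would come off), finish with the lid fully home, and leave the things around it where they stand.

Things in the scene. Friction and masses are not known exactly. Their poses are not given: they have to be found in the camera images.
- bin: Tall white flour bin, 100 mm deep (x) by 160 wide (y), body top 172 above the ground, 0.7 to 0.95 kg, centre of mass about 100 up; loose. Origin: centre of the underside, level with the bottoms of its feet; x points away from the robot, to the mat, y left, z up. Four grippy rubber dome feet, radius 10, lowest points at x +-38, y +-68. It falls over if leaned about 20 degrees to the far side.
- bin_lid (a joint): How far the dark wooden push-on lid (plate 106 x 166 x 14 mm, on top of the body) stands up from fully home, m: 0 home, starts 8 to 14 mm up, upper stop 30 mm. It slides only along the bin's z and friction of about 5 N keeps it where it is left: an upward pull of about 6 N, less than the bin weighs, draws it up. Sideways loads on the handle do not move it.
- handle (a point): Middle of the handle's bar, fixed on the lid; the bin is tipped and steered by it. Steel hoop: a round bar 12 mm thick along the bin's y, on two 12 mm posts whose centres are at y = +-24 mm (36 mm clear between them). Bar centre: 40 mm above the lid plate's top and, with the lid home, 226 mm above the bin's origin. Site axes are the bin's.
- mat: Grey silicone mat, fixed to the worktop: 150 mm (its x) by 230 mm (its y), 6 mm thick. Origin: centre of its underside, at worktop level; its x points away from the robot.
- foot_far_left (a point): Lowest point of the bin's far left foot (+38, +68, 0 mm in the bin's frame)
- foot_far_right (a point): Lowest point of the far right foot (+38, -68, 0 mm)
- foot_near_left (a point): Lowest point of the near left foot (-38, +68, 0 mm)
- foot_near_right (a point): Lowest point of the near right foot (-38, -68, 0 mm)
- tin: Bystander: food tin, 57 mm across, 72 high, left of the bin. Origin: centre of underside (so for all bystanders)
- salt: Bystander: glass salt shaker, 44 mm across, 90 high, by the left wall
- mug: Bystander: two-tone mug, 83 mm across, 94 high, right of the bin
- pepper_mill: Bystander: wooden pepper mill, 58 mm across, 170 high, back left

How it is judged (in metres and radians):
On the way, in this order (a step that is already met when the one before it is completed fails the run):
1. the lid is pressed fully home, the bin still on the worktop (value of joint bin_lid below 0.002 m and height (world z) of each of foot_far_left, foot_far_right, foot_near_left, foot_near_right below 0.0035 m), for 0.1 s.
2. the bin is tipped onto its far edge or a far corner: both near feet are up, a far foot is down on the worktop (height (world z) of each of foot_near_left, foot_near_right above 0.004 m and height (world z) of any of foot_far_left, foot_far_right below 0.0035 m), for 0.1 s.
3. one far foot has stepped up onto the mat while the other far foot is down on the worktop ((((x of foot_far_left in the frame of mat between -0.073 and 0.073 m and y of foot_far_left in the frame of mat between -0.113 and 0.113 m and height (world z) of foot_far_left between 0.004 and 0.0095 m) and height (world z) of foot_far_right below 0.0035 m) or ((x of foot_far_right in the frame of mat between -0.073 and 0.073 m and y of foot_far_right in the frame of mat between -0.113 and 0.113 m and height (world z) of foot_far_right between 0.004 and 0.0095 m) and height (world z) of foot_far_left below 0.0035 m))), for 0.1 s.
4. the other far foot has stepped up too: both stand on the mat (x of foot_far_left in the frame of mat between -0.073 and 0.073 m and y of foot_far_left in the frame of mat between -0.113 and 0.113 m and height (world z) of foot_far_left between 0.004 and 0.0095 m and x of foot_far_right in the frame of mat between -0.073 and 0.073 m and y of foot_far_right in the frame of mat between -0.113 and 0.113 m and height (world z) of foot_far_right between 0.004 and 0.0095 m), for 0.1 s.
At the end, for the whole second after the job is handed in: All four feet stand on the silicone mat (their lowest points at least 2 mm inside its edge), the bin is square to the mat within 8 degrees, upright and at rest, and the lid is home within 3 mm (all of step 4 and x of foot_near_left in the frame of mat between -0.073 and 0.073 m and y of foot_near_left in the frame of mat between -0.113 and 0.113 m and height (world z) of foot_near_left between 0.004 and 0.0095 m and x of foot_near_right in the frame of mat between -0.073 and 0.073 m and y of foot_near_right in the frame of mat between -0.113 and 0.113 m and height (world z) of foot_near_right between 0.004 and 0.0095 m and angle between the x axis of bin and the x axis of mat, either way round below 0.14 rad and angle between bin's own z axis and vertical below 0.03 rad and value of joint bin_lid below 0.003 m and linear speed of bin below 0.01 m/s and angular speed of bin below 0.05 rad/s); the robot touches nothing.
It fails at once if the bin is lifted clear: all four feet more than 14 mm above the worktop (8 mm above the mat) (height (world z) of each of foot_far_left, foot_far_right, foot_near_left, foot_near_right above 0.014 m).
It fails at once if the lid is pulled up off the bin (18 mm or more) (value of joint bin_lid above 0.018 m).
It fails at once if the bin is tipped over (more than 35 degrees) (angle between bin's own z axis and vertical above 0.61 rad).
It fails at once if one of the listed bystanders is moved more than 20 mm (distance of any of tin, mug, pepper_mill, salt from where it was at the start of the episode above 0.02 m).
It also fails if it takes over 61 s, if anything falls off the work surface, if the arm or the gripper's body presses on something with over 40 N, if the wrist force passes 120 N, or if a joint passes its speed limit or range.

ROBOT

A 7-joint arm with a two-finger parallel gripper is mounted at the origin on a cart in front of the work surface, level with it; the furniture and walls round the work are solid. World frame = base frame: x ahead of the robot, y to its left, z up, the work surface at z = 0. Lengths are in mm, angles in degrees, forces in N, time in s.
With the tool pointing down it reaches from about 350 to 900 mm from the base axis. Payload 7.2 kg.
Tool frame: the origin (TCP) lies on the centre line of the jaws, within the pads' length; the fingertips stand ctrl.tip_reach ahead of it and the grasp point (between the pads) lies 3 mm ahead of it (ctrl.tip_reach is the distance from the TCP to the fingertips, in mm); z points along the fingers, y is the line along which they close (so a half turn about z gives the same grasp; the last joint's range is limited). The gripper opens to 85 mm and grips with 20 to 120 N. Pads are 22 mm wide; open, the fingers measure 114 mm over their backs; the gripper's body (76 mm by 85 mm) begins 54 mm behind the grasp point. The pads swing forward as they close: fully open they stand 13 mm farther back than shut.
Start: joints at [59.519, 23.554, -0.728, 91.456, 0.321, 64.991, -4.71], TCP at [279.583, -558.983, 253.297] pointing down, gripper open.
Joint ranges: [-169.25, 169.25], [-16.82, 113.86], [-84.01, 82.57], [7.8, 145.47], [-59.2, 239.2], [7.22, 106.19], [-163.78, 163.78]. Speed limits (degrees/s): [136.94, 136.94, 172.46, 172.46, 180, 180, 180].

INTERFACE

Orientations are given as a 3x3 rotation matrix whose columns are the frame's x, y, z axes.
In Python, from rig import ctrl gives the robot as it stands. Calls block until the motion is done:
- ctrl.goto(position, orientation): joint-space move of the TCP to a pose.
- ctrl.servo_line(position, attitude=None, max_speed=150): straight line of the TCP; attitude=None keeps the orientation; max_speed is the mean speed in mm/s.
- ctrl.movej(angles): joint-space move.
- ctrl.move_gripper(opening, strength=None): finger opening in mm; strength is the grip in N (None keeps the last); returns when the fingers have stopped.
- ctrl.sleep(seconds).
- ctrl.solve_ik(position, orientation): joint angles nearest the present ones, or None.
- ctrl.observe(): the state.
- ctrl.camera(name): name is "scene" or "side" or "wrist"; returns (picture, depth): 400x640x3 uint8, blue, green, red; 400x640 float32, mm along the optical axis (not along the pixel's ray), 0 where there is no reading.
- ctrl.calibration(name): a dict with "intrinsics" (3x3 intrinsics, pixels), "extrinsics" (4x4, takes a point from camera to world coordinates). Camera axes: x right, y up, looking along -z (the intrinsics and any distortion apply to the point x, -y, -z); pixel columns grow to the right and rows downward; lengths in mm; the calibration is good to about 2 mm. A picture is of the moment at which its call begins: read the wrist's pose just before it. calibration takes no time and is no camera call; for the wrist camera it gives the pose at the moment of the call.
A pose or a line that the arm cannot do raises ctrl.PlanningError and nothing moves.
- ctrl.job_done(): hands the job in; it is judged then, once.
The state is a dict: "time": time; "joints": joint angles; "dq": joint speeds; "joint_efforts": joint torques, N m; "tool_pos": TCP position; "orientation": TCP orientation; "ft_force": force on the tool from outside, world axes, zero at the start; "moment": the same for the moment, N m; "width": finger opening in mm; "finger_force": force on a finger pad.
Only numpy, scipy, OpenCV 4.12 (cv2) and the standard library are available. Lean on these libraries where they do the work, as an engineer would, in place of code of your own. Each camera call takes 0.05 s, during which the arm holds its last target. There are 200 camera calls.

## Working session

There is one attempt and no reset: what is moved stays moved. The work goes in short steps, each a Python script; the robot and the scene stay as the last script left them, time stands still between calls to the robot, and variables do not carry over. Pictures are saved under pics/ and viewed, at most 10 in all, crops included, and the job is handed in when it is done.

```bash
ls; mkdir -p pics; python3 - <<'E'
from rig import ctrl
import cv2,numpy as np
np.set_printoptions(precision=2,suppress=True)
print(ctrl.tip_reach,ctrl.observe())
for n in("scene","side"):
    im,d=ctrl.camera(n); c=ctrl.calibration(n); cv2.imwrite(f"pics/{n}0.png",im); np.savez(f"{n}0.npz",im=im,d=d,K=c["intrinsics"],E=c["extrinsics"]); print(c)
E
```

```text
pics
22.0 {'time': 0.0, 'joints': array([59.52, 23.6 , -0.73, 91.51,  0.32, 64.99, -4.71]), 'dq': array([ 0.05,  0.11, -0.06, -0.05, -0.  ,  0.03, -0.03]), 'joint_efforts': array([ -0.  , -60.06,   0.68, -29.94,   0.01,   0.01,  -0.  ]), 'tool_pos': array([ 279.37, -558.55,  252.44]), 'orientation': array([[ 0.89,  0.45, -0.  ],
       [ 0.45, -0.89,  0.  ],
       [-0.  , -0.  , -1.  ]]), 'ft_force': array([ 0.46,  0.33, -0.22]), 'moment': array([-0.01,  0.03,  0.07]), 'finger_force': 0.0, 'width': 85.23596981740455}
{'intrinsics': array([[467.08,   0.  , 321.75],
       [  0.  , 467.08, 200.41],
       [  0.  ,   0.  ,   1.  ]]), 'extrinsics': array([[   0.53,   -0.61,    0.59, 1232.95],
       [   0.85,    0.39,   -0.35, -358.61],
       [  -0.01,    0.69,    0.72,  978.89],
       [   0.  ,    0.  ,    0.  ,    1.  ]])}
{'intrinsics': array([[486.95,   0.  , 316.49],
       [  0.  , 486.95, 201.37],
       [  0.  ,   0.  ,   1.  ]]), 'extrinsics': array([[   0.68,   -0.58,    0.45, 1232.59],
       [   0.73,    0.52,   -0.43, -593.48],
       [   0.01,    0.63,    0.78, 1308.49],
       [   0.  ,    0.  ,    0.  ,    1.  ]])}
```

View pics/scene0.png

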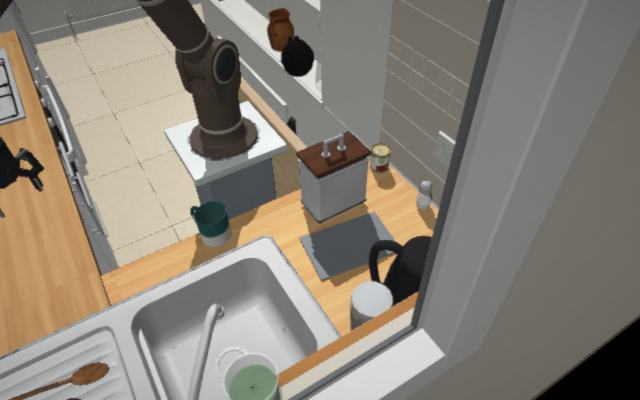

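View pics/side0.png

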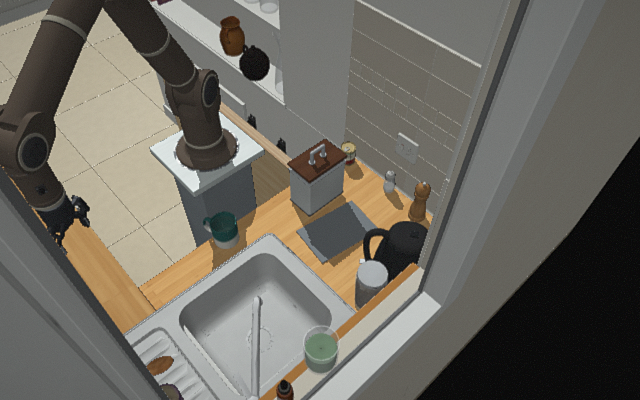

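Both views show the bin (scene lid about px 333,155, handle 333,146), the mat beyond it (350,245), the mug at right (212,220), and the tin (381,158) and salt (425,195) at left. The kettle and a canister stand behind the mat.

```bash
cat > vis.py <<'E'
import cv2,numpy as np
np.set_printoptions(precision=1,suppress=True,linewidth=150)
def cloud(d,K,E):
    v,u=np.mgrid[:400,:640]
    P=np.stack([(u-K[0,2])/K[0,0]*d,-(v-K[1,2])/K[1,1]*d,-d],-1)
    return P@E[:3,:3].T+E[:3,3]
def onplane(px,z,K,E):
    px=np.atleast_2d(px).astype(float)
    r=np.c_[(px[:,0]-K[0,2])/K[0,0],-(px[:,1]-K[1,2])/K[1,1],-np.ones(len(px))]@E[:3,:3].T
    t=(z-E[2,3])/r[:,2]; return E[:3,3]+r*t[:,None]
def biggest(m):
    n,l,s,c=cv2.connectedComponentsWithStats(m.astype(np.uint8)); 
    return l==1+np.argmax(s[1:,4]) if n>1 else m
def rect(p):
    c,(w,h),a=cv2.minAreaRect(p[:,:2].astype(np.float32))
    a=(a if w<h else a+90)   # direction of short side (x)
    return np.array(c),sorted((w,h)),(a+90)%180-90
def measure(im,d,K,E,v=True):
    W=cloud(d,K,E); hsv=cv2.cvtColor(im,cv2.COLOR_BGR2HSV).astype(int); ok=d>0; out={}
    X,Y,Z=W[...,0],W[...,1],W[...,2]; H,S,V=hsv[...,0],hsv[...,1],hsv[...,2]
    area=ok&(X>330)&(X<900)&(Y>-300)&(Y<350)
    mat=biggest(area&(abs(Z-6)<8)&(S<70)&(V<130)); 
    px=np.argwhere(mat)[:,::-1]; out['mat']=rect(onplane(px,6,K,E))+(np.median(Z[mat]),)
    lid=biggest(area&(Z>165)&(Z<215)&(S>70)&(X<700)); zl=np.percentile(Z[lid],60)
    out['lid']=rect(W[lid])+(zl,)
    h=area&(Z>zl+25)&(Z<zl+60)&(S<90)&(abs(X-out['lid'][0][0])<50)&(abs(Y-out['lid'][0][1])<50)
    out['handle']=rect(W[h])+(np.percentile(Z[h],95),h.sum())
    return out,W,mat,lid
if __name__=="__main__":
    for n in("scene","side"):
        f=np.load(n+"0.npz"); o,W,mat,lid=measure(f['im'],f['d'],f['K'],f['E']); print(n)
        for k in o: print(k,o[k])
        # anything tall: occupancy by connected height clusters
        g=np.zeros((60,80)); Wv=W[(f['d']>0)&(W[...,2]>20)&(W[...,0]>250)&(W[...,0]<1050)&(abs(W[...,1]-50)<350)&(W[...,2]<420)]
        H,_,_=np.histogram2d(Wv[:,0],Wv[:,1],bins=(np.arange(250,1051,20),np.arange(-300,401,20)))
        n_,l,s,c=cv2.connectedComponentsWithStats((H>3).astype(np.uint8))
        for i in range(1,n_):
            b=s[i]; q=Wv[(Wv[:,0]>250+20*b[1])&(Wv[:,0]<250+20*(b[1]+b[3]))&(Wv[:,1]>-300+20*b[0])&(Wv[:,1]<-300+20*(b[0]+b[2]))]
            print(' obj x',q[:,0].min(),q[:,0].max(),'y',q[:,1].min(),q[:,1].max(),'z',q[:,2].max())
E
python3 vis.py
```

```text
scene
mat (array([608.7,  89.2]), [150.76223754882812, 209.78536987304688], -8.073936462402344, np.float64(5.046377106578177))
lid (array([462.2, 139.5]), [108.92361450195312, 167.34002685546875], -0.97149658203125, np.float64(196.72133801184873))
handle (array([461.6, 139.2]), [13.286389350891113, 57.74192428588867], -0.1348876953125, np.float64(243.4049613500949), np.int64(139))
 obj x 250.04611480964286 642.6469583941399 y 315.6941422861402 399.99231836767154 z 419.99205662025315
 obj x 324.5574289229686 435.2429849360674 y -231.56602863136197 -149.46510199322702 z 97.02123865352291
 obj x 405.9033296652324 515.5548707540453 y 56.179482345954284 223.67720421182577 z 245.9391918676772
 obj x 690.655929477382 720.9378265527235 y -299.90639535066714 -277.3623595829637 z 168.5532019892148
 obj x 755.8114871315331 891.5926211000653 y -64.94380455722558 150.68621053231425 z 229.80695768432292
 obj x 920.5604289295154 1049.9986661641015 y -299.998328761602 13.576527314981718 z 419.9023341543867
side
mat (array([607.1,  96.9]), [150.2101287841797, 227.908203125], -8.012733459472656, np.fl
[... 311 characters left out ...]
3 777.8324075767571 y 320.0107474948762 399.99917659376626 z 419.9349911370284
 obj x 323.88656616760727 432.22273727437175 y -231.94416424684545 -149.86162110080284 z 99.68644393406589
 obj x 405.3096655926439 515.8390282298548 y 55.85257592752555 226.12525170570382 z 248.5688499766104
 obj x 691.4116037478937 717.9364114637408 y -299.89073036493585 -280.0383914094647 z 171.57298783626538
 obj x 716.5368006158362 767.0669577513329 y 308.97291622089665 357.4004539380113 z 172.7368267434058
 obj x 754.876006474548 929.3610732874281 y -64.75120959649553 177.9428523997958 z 265.5056646489363
 obj x 921.0559264540778 1049.9651683972972 y -299.9455319309086 35.816650947289304 z 419.96315936200267
```

```bash
cat > walk.py <<'E'
import numpy as np
from scipy.spatial.transform import Rotation as Ro
MAT=np.array([607.3,97.0]); MY=-8.0            # mat centre, yaw (deg)
L=np.array([38,68,10.]); R=np.array([38,-68,10.]); H=np.array([0,0,226.])
Rm=Ro.from_euler('Z',MY,degrees=True)
def rot(a): return Ro.from_euler('ZYX',[a[0]+MY,a[1],a[2]],degrees=True)   # a=(yaw rel. mat, pitch, roll)
class Bin:
    """pose of the bin: angles a, origin c (world mm)"""
    def __init__(s,c,a): s.c=np.array(c,float); s.a=np.array(a,float)
    def foot(s,f): return s.c+rot(s.a).apply(f)
    def matf(s,f): return Rm.inv().apply(s.foot(f)-np.r_[MAT,0])
    def roll_to(s,piv,a,step=4.0,zc=None):
        """rotate about dome centre piv (rolling) to angles a; yields poses"""
        a=np.array(a,float); a0=s.a.copy(); p=s.foot(piv)
        if zc is not None: p[2]=zc
        n=max(1,int(np.ceil(abs(a-a0).max()/step)))
        for i in range(1,n+1):
            an=a0+(a-a0)*i/n
            w=(rot(an)*rot(s.a).inv()).as_rotvec()
            p=p+10*np.cross(w,[0,0,1]); s.a=an; s.c=p-rot(an).apply(piv); yield s
PLAN=[ # name, pivot, angles(None=keep), pivot centre height
 ('tip',R,(None,10,0),10),('liftL',R,(None,10,5.5),10),('swingL',R,(-20,10,5.5),10),('landL',R,(-20,10,2.5),10),
 ('liftR',L,(-20,10,-4),16),('swingR',L,(20,10,-4),16),('landR',L,(20,10,0),16),
 ('liftL2',R,(20,10,4),16),('swingL2',R,(-15,10,4),16),('landL2',R,(-15,10,0),16),
 ('liftR2',L,(-15,10,-4),16),('swingR2',L,(0,10,-4),16),('landR2',L,(0,10,0),16),('down',L,(0,0,0),16)]
E
cat > chk.py <<'E'
from rig import ctrl
from walk import *
np.set_printoptions(precision=1,suppress=True,linewidth=150)
for sgn in (1,-1):
    G=np.array([[0,sgn,0],[sgn,0,0],[0,0,-1.]]).T
    b=Bin([461,139.3,0],[7.5,0,0]); J=[];bad=0
    q=ctrl.solve_ik(b.c+[0,0,360],rot(b.a).as_matrix()@G); print(sgn,'above',q)
    for n,pv,a,zc in PLAN:
        a=[o if x is None else x for x,o in zip(a,b.a)]
        for s in b.roll_to(pv,a,zc=zc):
            Rb=rot(s.a); t=s.c+Rb.apply(H+[0,0,3]); q=ctrl.solve_ik(t,Rb.as_matrix()@G)
            if q is None: bad+=1
            else: J.append(q)
        if sgn==1: print(n,b.matf(L),b.matf(R),'hz',t)
    J=np.array(J); print('bad',bad,len(J)); print(J.min(0),J.max(0)) if len(J) else 0
E
python3 chk.py
```

```text
1 above [ 22.2   9.9 -50.4  99.    7.9  74.8 -30.4]
tip [-120.2   94.1   10. ] [-102.5  -40.7   10. ] hz [501.4 138.9 232.3]
liftL [-117.8   92.9   22.8] [-102.4  -41.6   10. ] hz [502.1 116.7 237.7]
swingL [-53.9  84.8  22.8] [-102.4  -41.6   10. ] hz [523.4 110.5 237.7]
landL [-54.7  86.2  15.8] [-102.2  -41.2   10. ] hz [528.8 121.5 235. ]
liftR [-54.4  87.2  16. ] [-99.2 -40.8  25.3] hz [542.1 143.9 242.4]
swingR [-54.4  87.2  16. ] [ -6.4 -39.7  25.3] hz [577.8 139.8 242.4]
landR [-54.1  86.6  16. ] [ -7.6 -41.2  16. ] hz [580.5 123.9 238.3]
liftL2 [-52.2  86.2  25.3] [ -7.4 -41.9  16. ] hz [584.5 108.2 242.4]
swingL2 [29.3 88.7 25.3] [ -7.4 -41.9  16. ] hz [615.9 104.4 242.4]
landL2 [28.  90.2 16. ] [ -7.2 -41.2  16. ] hz [621.6 119.6 238.3]
liftR2 [28.2 90.8 16. ] [ -5.3 -40.7  25.3] hz [628.5 134.1 242.4]
swingR2 [28.2 90.8 16. ] [ 29.8 -44.8  25.3] hz [641.9 130.8 242.4]
landR2 [28.2 90.1 16. ] [ 28.2 -45.9  16. ] hz [638.9 114.9 238.3]
down [26.4 90.1 16. ] [ 26.4 -45.9  16. ] hz [598.9 120.5 235. ]
bad 0 46
[  7.8  19.8 -45.2  76.    1.4  63.2 -57.9] [ 16.   39.  -33.2 106.3  23.9  84.1 -16.7]
-1 above [ 36.5  15.7 -70.4  98.5  15.2  76.6 142.7]
bad 0 46
[ -57.6   30.   -71.3   75.   -42.1   69.  -148.4] [ 37.7  51.5  71.7 105.5  42.3  94.4 140.7]
```

```bash
cat > s1.py <<'E'
from rig import ctrl
from walk import *
np.set_printoptions(precision=2,suppress=True,linewidth=150)
G=np.array([[0,1,0],[1,0,0],[0,0,-1.]])
A=rot([7.5,0,0]).as_matrix()@G
def st(m):
    o=ctrl.observe(); print(m,round(o['time'],2),o['tool_pos'],'F',o['ft_force'],'M',o['moment'],'w',round(o['width'],1),'ff',round(o['finger_force'],1)); return o
p=ctrl.observe()['tool_pos']
ctrl.servo_line([p[0],p[1],380],max_speed=300); st('up')
ctrl.goto([461.2,139.2,340],A); st('above')
ctrl.move_gripper(50)
ctrl.servo_line([461.2,139.2,240],max_speed=120); st('down')
ctrl.move_gripper(5,strength=70); o=st('grip')
z=240.
while z>225:
    z-=1.5; ctrl.servo_line([461.2,139.2,z],max_speed=60); o=st(f'press {z}')
    if o['ft_force'][2]>25: break
E
python3 s1.py
```

```text
up 0.68 [ 279.36 -558.57  380.43] F [ 0.16  0.07 -0.15] M [-0.01  0.06 -0.02] w 85.3 ff 0.0
above 3.23 [461.69 138.23 339.89] F [-0.79  0.04  0.53] M [0.01 0.05 0.03] w 85.5 ff 0.0
down 4.66 [461.57 139.52 240.62] F [0.96 0.07 0.27] M [ 0.07 -0.01 -0.02] w 50.0 ff 0.0
grip 5.11 [461.23 139.34 240.39] F [-2.43 -0.65  4.67] M [-0.07  0.33  0.07] w 9.9 ff 68.2
press 238.5 5.36 [461.19 139.27 238.5 ] F [-1.54  0.15  3.81] M [0.02 0.32 0.14] w 9.5 ff 68.2
press 237.0 5.61 [461.1  139.23 236.8 ] F [-0.54 -0.35  2.25] M [0.05 0.22 0.12] w 9.8 ff 68.1
press 235.5 5.86 [461.12 139.2  235.3 ] F [-2.18  0.53  0.74] M [0.05 0.2  0.09] w 9.9 ff 68.1
press 234.0 6.11 [461.13 139.15 233.82] F [-1.8   0.39  1.33] M [0.07 0.23 0.1 ] w 9.6 ff 68.1
press 232.5 6.36 [461.17 139.15 232.35] F [-1.03 -0.26  1.  ] M [0.1  0.27 0.16] w 9.6 ff 68.2
press 231.0 6.61 [461.16 139.18 230.87] F [-1.58  0.44  2.08] M [0.05 0.24 0.13] w 9.5 ff 68.2
press 229.5 6.86 [461.17 139.17 229.36] F [-1.32  0.34  1.28] M [0.11 0.25 0.09] w 9.8 ff 68.2
press 228.0 7.11 [461.48 139.34 228.54] F [-2.04 -1.26  8.69] M [-0.02  0.64  0.17] w 9.7 ff 68.9
press 226.5 7.36 [462.29 139.55 228.4 ] F [-3.97 -2.37 20.22] M [-0.48  1.14  0.09] w 10.0 ff 70.2
press 225.0 7.61 [463.17 139.73 228.3 ] F [-6.8  -3.59 33.56] M [-0.81  1.46  0.12] w 9.7 ff 71.5
```

```bash
cat > s2.py <<'E'
import sys,os,pickle
from rig import ctrl
from walk import *
np.set_printoptions(precision=1,suppress=True,linewidth=170)
G=np.array([[0,1,0],[1,0,0],[0,0,-1.]])
OFF=np.array([0,0,228.3])          # TCP in the bin frame, lid home
if os.path.exists('st.pkl'): b,dz=pickle.load(open('st.pkl','rb'))
else: b,dz=Bin([461.3,139.2,0],[7.5,0,0]),-1.0; 
def actual(o):
    Rb=Ro.from_matrix(o['orientation']@G.T); c=o['tool_pos']-Rb.apply(OFF)
    f=lambda v:Rm.inv().apply(c+Rb.apply(v)-np.r_[MAT,0]); y,p,r=Rb.as_euler('ZYX',degrees=True)
    return f(L),f(R),np.array([y-MY,p,r])
def go(name,speed=60,FT=8.):
    global dz
    n,pv,a,zc=[s for s in PLAN if s[0]==name][0]
    a=[o if x is None else x for x,o in zip(a,b.a)]
    for s in b.roll_to(pv,a,zc=zc):
        Rb=rot(s.a)
        ctrl.servo_line(s.c+Rb.apply(OFF)+[0,0,dz],Rb.as_matrix()@G,max_speed=speed)
        o=ctrl.observe(); Fz=o['ft_force'][2]
        dz=float(np.clip(dz+0.06*(Fz-FT),-5,3))
        if abs(o['ft_force']).max()>60: print('FORCE'); break
    l,r,an=actual(o)
    print(f"{name:8s} t{o['time']:.2f} F",o['ft_force'],'M',o['moment'],'dz%.1f'%dz,'L',l,'R',r,'a',an,'| plan L',b.matf(L),'R',b.matf(R))
    pickle.dump((b,dz),open('st.pkl','wb'))
if __name__=="__main__":
    if not os.path.exists('st.pkl'): ctrl.servo_line(b.c+OFF+[0,0,dz],rot(b.a).as_matrix()@G,max_speed=40)
    for n in sys.argv[1:]: go(n)
    for n in("scene","side"):
        im,d=ctrl.camera(n)
        import cv2; cv2.imwrite(f"pics/{n}_{sys.argv[-1]}.png",cv2.resize(im[100:300,200:460],None,fx=3,fy=3))
        from vis import measure
        c=ctrl.calibration(n)
        try:
            m=measure(im,d,c['intrinsics'],c['extrinsics'])[0]; print(n,m['lid'])
        except Exception as e: print(e)
E
python3 s2.py tip liftL
```

```text
tip      t8.98 F [ 0.4 -0.5  8.6] M [-0.   0.2 -0.1] dz-0.5 L [-118.6   94.9    9.9] R [-101.   -39.9    9.7] a [7.5 9.9 0.1] | plan L [-119.9   94.1   10. ] R [-102.2  -40.8   10. ]
liftL    t9.67 F [-0.1  2.9  5.4] M [ 0.6  0.1 -0.1] dz-0.9 L [-116.8   93.2   22.5] R [-101.6  -41.3    9.5] a [ 7.4 10.   5.6] | plan L [-117.5   92.8   22.8] R [-102.   -41.7   10. ]
scene (array([496.6, 122.3]), [107.04624938964844, 166.73194885253906], -1.8121719360351562, np.float64(192.89185234168121))
side (array([495.1, 124. ]), [109.88905334472656, 170.16075134277344], -0.86322021484375, np.float64(192.96628844467554))
```

```bash
python3 s2.py swingL landL
```

```text
swingL   t11.52 F [1.4 2.6 6.2] M [ 0.5 -0.1 -0.1] dz-1.8 L [-52.4  85.6  21.9] R [-100.9  -40.8    8.8] a [-20.    9.9   5.6] | plan L [-53.6  84.7  22.8] R [-102.   -41.7   10. ]
landL    t11.88 F [-4.4 -7.  20.6] M [-1.   1.4  0.4] dz-1.1 L [-53.6  84.3  15.3] R [-101.   -43.     9.8] a [-20.    9.9   2.4] | plan L [-54.4  86.1  15.8] R [-101.9  -41.2   10. ]
scene (array([526.2, 126.8]), [107.13211822509766, 165.53369140625], -27.81348419189453, np.float64(190.2440694881324))
side (array([525.4, 127.7]), [108.12139129638672, 166.02108764648438], -28.096668243408203, np.float64(191.61782094739465))
```

View pics/side_landL.png

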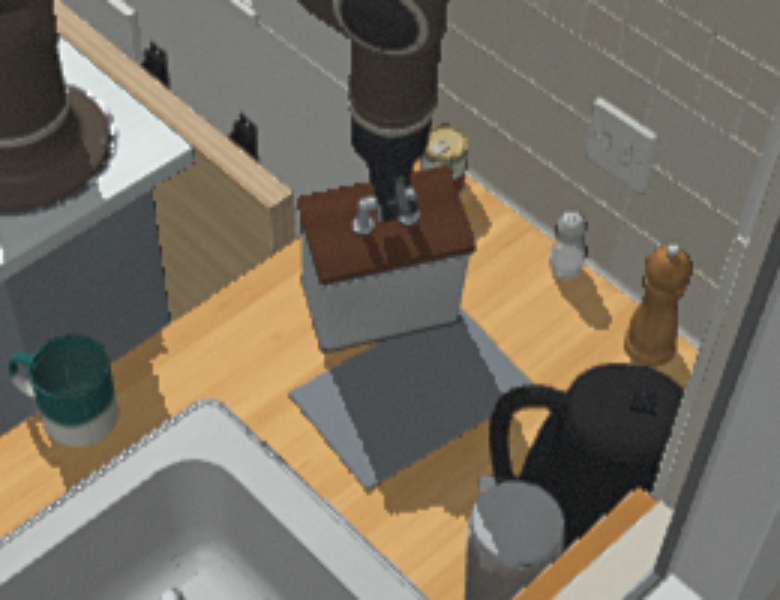

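Far-left foot is on the mat (about px 460,320) and far-right is still on the worktop (325,348). Nothing else has moved.

```bash
python3 s2.py liftR swingR landR
```

```text
liftR    t12.73 F [-3.5 -3.7 11.9] M [-0.8  0.9  0.2] dz-0.5 L [-53.9  86.   15.8] R [-98.7 -42.1  25.5] a [-20.   10.   -4.1] | plan L [-54.1  87.2  16. ] R [-98.9 -40.9  25.3]
swingR   t15.23 F [ 0.1 -3.3  6.9] M [-0.6  0.1  0.2] dz-0.9 L [-53.   85.1  15.1] R [ -5.2 -41.9  24.8] a [19.9 10.  -4.2] | plan L [-54.1  87.2  16. ] R [ -6.1 -39.8  25.3]
landR    t15.66 F [-1.2  2.   7.6] M [ 0.4  0.2 -0.1] dz-0.9 L [-53.4  87.5  16. ] R [ -6.9 -40.4  15.8] a [20.   9.9  0.1] | plan L [-53.8  86.5  16. ] R [ -7.3 -41.3  16. ]
scene (array([574.3, 124.7]), [106.2913818359375, 169.26382446289062], 11.950080871582031, np.float64(193.21759542544692))
side (array([573.2, 123.4]), [106.13372039794922, 167.30979919433594], 11.528029441833496, np.float64(195.66616328131494))
```

View pics/side_landR.png

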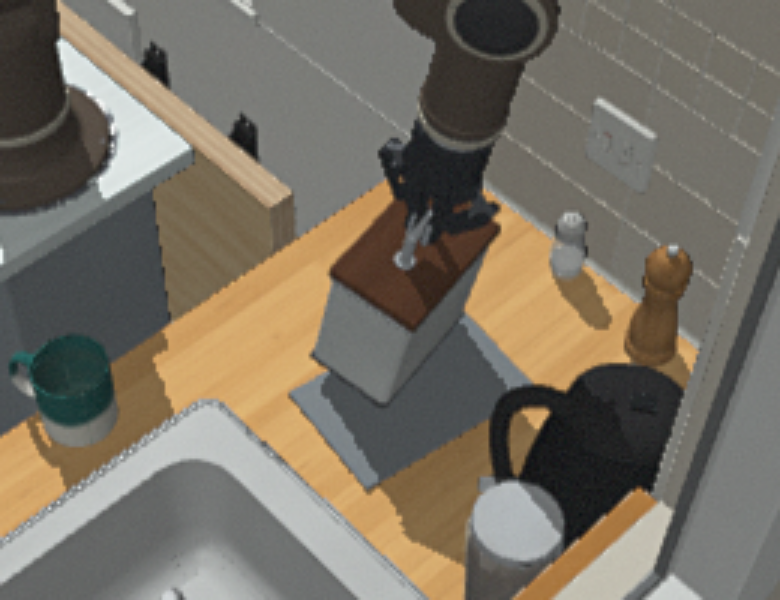

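Both far feet are now on the mat (right corner about px 385,400), and it matches the plan to within 2 mm. I'll do the last two steps.

```bash
python3 s2.py liftL2 swingL2 landL2 liftR2 swingR2 landR2
```

```text
liftL2   t16.18 F [-1.3  4.2  7. ] M [ 0.8  0.2 -0.1] dz-0.9 L [-51.5  86.9  25.1] R [ -6.7 -41.2  15.6] a [20.   9.9  4.1] | plan L [-51.9  86.1  25.3] R [ -7.1 -41.9  16. ]
swingL2  t18.43 F [1.5 2.9 6.7] M [ 0.6 -0.2 -0.1] dz-1.6 L [30.7 89.8 24.7] R [ -6.1 -40.8  15.1] a [-15.    9.9   4.1] | plan L [29.6 88.7 25.3] R [ -7.1 -41.9  16. ]
landL2   t18.86 F [-1.1 -2.  12.9] M [-0.3  0.7  0.1] dz-1.3 L [29.2 89.4 15.7] R [ -6.  -42.   15.8] a [-15.    9.9  -0.1] | plan L [28.3 90.1 16. ] R [ -6.9 -41.3  16. ]
liftR2   t19.28 F [-2.9 -4.4 12. ] M [-0.8  0.8  0.2] dz-1.0 L [29.  89.4 15.6] R [ -4.5 -42.1  25.2] a [-15.    9.9  -4.1] | plan L [28.5 90.8 16. ] R [ -5.  -40.7  25.3]
swingR2  t20.28 F [-2.3 -3.1  8.8] M [-0.7  0.4  0.2] dz-0.8 L [29.3 88.4 15.3] R [ 30.8 -47.2  25. ] a [-0.1 10.  -4.2] | plan L [28.5 90.8 16. ] R [ 30.1 -44.9  25.3]
landR2   t20.71 F [0.6 1.4 8.3] M [ 0.2  0.  -0.1] dz-0.7 L [29.3 90.2 16. ] R [ 29.2 -45.8  15.8] a [-0.1  9.9  0.1] | plan L [28.5 90.1 16. ] R [ 28.5 -45.9  16. ]
scene (array([633.6, 117.3]), [107.0853042602539, 166.42347717285156], -8.197669982910156, np.float64(193.16370579192503))
side (array([633., 118.]), [106.5068359375, 167.8992462158203], -7.881752014160156, np.float64(194.4474723550834))
```

View pics/side_landR2.png

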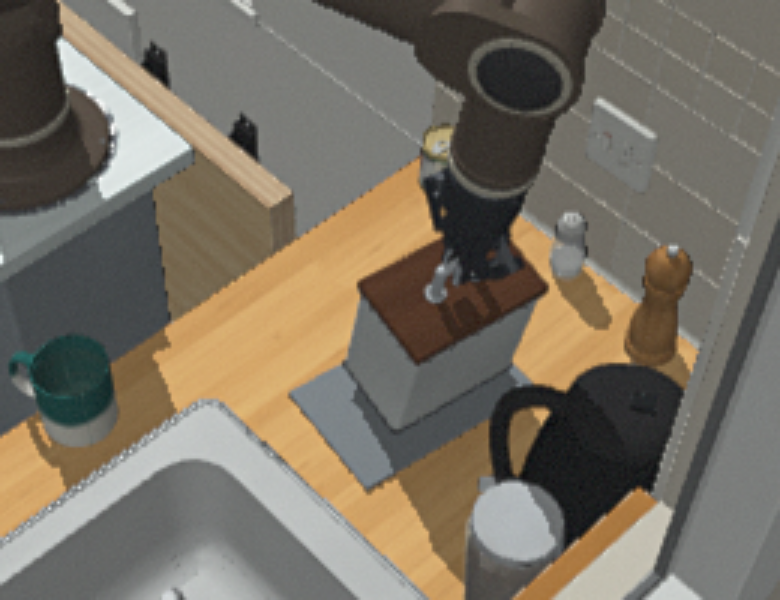

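The bin is square on the mat but still tipped, with its right far corner at about px 400,428. Next: lower it, press the lid, release, and look.

```bash
cat > s3.py <<'E'
import s2
from s2 import *
from vis import measure
import cv2
go('down',speed=50)
t=b.c+OFF; A=rot(b.a).as_matrix()@G
for z in (-2,-3,-4):
    ctrl.servo_line(t+[0,0,z],A,max_speed=40); o=ctrl.observe(); print(o['tool_pos'],o['ft_force'])
    if o['ft_force'][2]>22: break
ctrl.servo_line(t+[0,0,-0.5],A,max_speed=40); o=ctrl.observe(); print(o['tool_pos'],o['ft_force'])
p=o['tool_pos']; ctrl.move_gripper(50); ctrl.servo_line([p[0],p[1],380],max_speed=120); ctrl.sleep(.3)
print(ctrl.observe()['time'])
for n in("scene","side"):
    im,d=ctrl.camera(n); c=ctrl.calibration(n)
    cv2.imwrite(f"pics/{n}_end.png",cv2.resize(im[100:300,200:460],None,fx=3,fy=3))
    m=measure(im,d,c['intrinsics'],c['extrinsics'])[0]; print(n,m['lid'],m['handle'])
    q=Rm.inv().apply(np.r_[m['lid'][0]-MAT,0]); print('centre in mat frame',q)
E
python3 s3.py
```

```text
down     t22.06 F [-0.1  0.5  8.7] M [ 0.2  0.1 -0.1] dz-0.7 L [27.7 90.2 16.1] R [ 27.7 -45.8  16. ] a [-0.  -0.1  0. ] | plan L [26.7 90.1 16. ] R [ 26.7 -45.9  16. ]
[600.5 120.5 234.1] [-3.1 -0.9 16.1]
[600.8 120.5 234. ] [-3.9 -1.1 21.9]
[601.1 120.6 234. ] [-5.7 -2.1 26.5]
[599.8 120.3 234.3] [-2.1 -0.6 11.1]
25.1917
scene (array([602.4, 121.4]), [109.48289489746094, 166.23753356933594], -7.440277099609375, np.float64(191.03919384862292)) (array([602.2, 120.9]), [14.277009010314941, 57.32803726196289], -8.039436340332031, np.float64(237.94857562205658), np.int64(157))
centre in mat frame [-8.3 23.5  0. ]
side (array([600.8, 122.2]), [109.2618637084961, 168.4654083251953], -7.528831481933594, np.float64(191.9513547920893)) (array([601.6, 121.6]), [13.836214065551758, 61.409244537353516], -9.688629150390625, np.float64(240.29524263174213), np.int64(92))
centre in mat frame [-10.  24.   0.]
```

View pics/side_end.png

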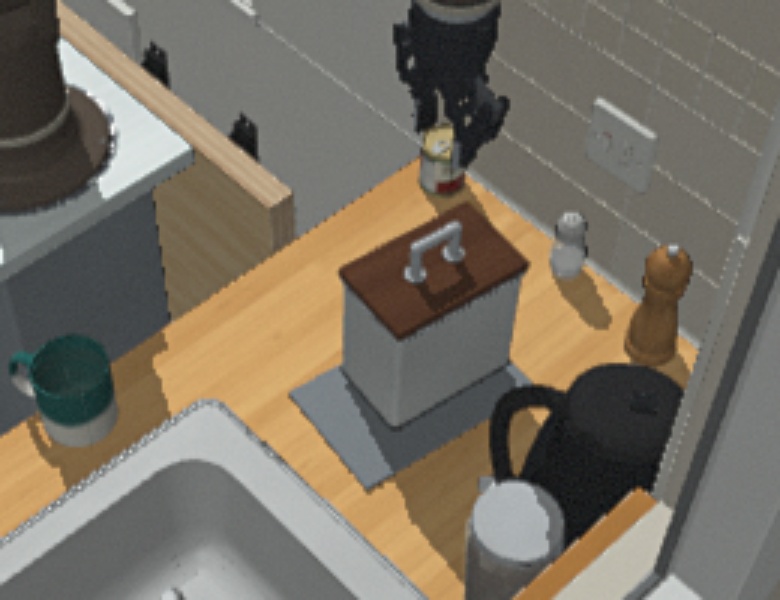

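The bin stands upright and square on the mat (px 430,330), and the lid top measures 191–192 mm against the expected 192. The gripper is clear and the bystanders haven't moved.

```bash
python3 -c "
from rig import ctrl
print(ctrl.job_done())"
```

```text
the job is handed in; nothing more can be done
None
```

I pressed the lid home, walked the bin onto the mat in four pivot steps, let go of it and handed the job in after about 25 s; the hand-in call returned no verdict, but by the last images the bin is square on the mat with the lid home and the bystanders unmoved.

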